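Slide a pendant blank along the rail into the jig's corner pocket

TASK

Load the brass pendant blank into the corner pocket of the marking jig by pushing it with the fingertips: first push it flat against the long rail near where it lies, then push it along the rail, keeping it against the rail all the way, until it sits home in the pocket, flush against the end stop and the rail. Only slide it, do not lift it off the plate or tip it up, and leave the wooden ring and the two bead vials where they stand.

Things in the scene. Friction and masses are not known exactly. Their poses are not given: they have to be found in the camera images.
- jig: Marking jig, fixed: dark flat plate 120 x 260 mm, 8 mm thick, with low aluminium bars on it. Origin: centre of the plate's underside, on the table. x: across the plate to the rail (away from the robot, turned at most 0.5 rad); y: along the rail to the pocket (robot's left). The right end (-y) is open.
- rail (a point): Middle of the long rail, on its inner face where it meets the plate (jig x = +44, y = 0, z = 8 mm). The rail is a bar 10 mm wide, 8 mm high (top 16 mm above the table), along the whole far long edge of the plate.
- pocket (a point): Centre of the blank's underside when fully home (jig x = 24, y = 90, z = 8 mm). End stop: bar across the left end, inner face at jig y = 118 mm. A lip (jig x = -9 to 0 mm) runs from the stop back to y = 90 mm, so the pocket is 44 mm wide, 28 mm deep and open only along the rail. Stop and lip are 8 mm high; the blank's rear half stays outside.
- blank: Pendant blank: loose flat rectangular brass block 40 x 56 mm, 12 mm thick (4 mm higher than the rail), about 0.18 kg, with a 7 mm hole near one short end. Origin: centre of its underside; x along the 40 mm side, y along the 56 mm side, the hole at +y. It lies flat on the right half of the plate, off the rail, turned up to 0.5 rad from the jig's axes. Either short end may go first.
- wood_ring: Dark turned wooden ring, 32 mm across, 12 mm high, lying loose on the near left part of the plate. Origin: centre of its underside. Leave it alone.
- vial_teal: Clear bead vial with black cap and teal beads, 29 mm across, 52 mm high, standing on the table to the left of the jig. Origin: centre of its underside. Leave it alone.
- vial_blue: Clear bead vial with black cap and dark blue beads, 29 mm across, 52 mm high, standing on the table to the right of the jig. Origin: centre of its underside. Leave it alone.
Mind the look-alikes: they are no part of the job. What is shaped like the blank but blue is not meant.

How it is judged:
By the outcome, as a careful person would: the job done as asked, in the order asked, and still so for the second after the job is handed in, with the robot touching nothing.
It also fails if it takes over 45 s, if anything falls off the work surface, if the arm or the gripper's body presses on something with over 40 N, if the wrist force passes 120 N, or if a joint passes its speed limit or range.

ROBOT

A 7-joint arm with a two-finger parallel gripper is mounted at the origin on the work surface; the furniture and walls round the work are solid. World frame = base frame: x ahead of the robot, y to its left, z up, the work surface at z = 0. Lengths are in m, angles in rad, forces in N, time in s.
With the tool pointing down it reaches from about 0.425 to 0.925 m from the base axis. Payload 6.8 kg.
Tool frame: the origin (TCP) lies at the very end of the fingers, on their centre line; the grasp point (between the pads) lies 19 mm behind it; z points along the fingers, y is the line along which they close (so a half turn about z gives the same grasp; the last joint's range is limited). The gripper opens to 85 mm and grips with 20 to 120 N. Pads are 22 mm wide; open, the fingers measure 114 mm over their backs; the gripper's body (76 mm by 85 mm) begins 54 mm behind the grasp point. The pads swing forward as they close: fully open they stand 13 mm farther back than shut.
Start: joints at [-1.213, 0.477, 0.022, 1.555, -0.011, 1.109, -0.083], TCP at [0.303, 0.603, 0.231] pointing down, gripper open.
Joint ranges: [-2.96, 2.96], [-0.34, 2.1], [-1.41, 1.46], [0.24, 2.44], [-1.37, 4.51], [0.17, 1.92], [-2.96, 2.96]. Speed limits (rad/s): [2.39, 2.39, 3.14, 3.14, 3.14, 3.14, 3.14].

INTERFACE

Orientations are given as a unit quaternion [w, x, y, z].
In Python, from station import telemetry, viewer, job, search_frame, cut_out gives the robot as it stands. The module is installed in compiled form; this text tells all that it offers.
- The arm moves only by the shell command python3 -m crank 'ROWS' [FORCE]. ROWS is JSON, a list of rows, each an object with "delta_rot": the turn, a rotation vector about the tool's x, y, z in degrees, a list of three; "xyz": the shift along the tool's x, y, z in m, a list of three; "fingers": the gripper command: -1 is fully open, 1 is shut, values between are in proportion. In form: [{"delta_rot": [ax, ay, az], "xyz": [dx, dy, dz], "fingers": fingers}, ...]. A call has 1 to 10 rows; each row is the pose to reach, as a shift and turn from the pose commanded when the call began, along the tool's axes at that moment; what a row does not reach only later rows make up. A row lasts 1/10 s, in which the tool goes at most 50 mm and 8.59 degrees, less where a joint would pass 70% of its speed; a pose out of reach is approached as far as the arm can. A call with a gripper value outside its range is refused whole. The fingers move at their own pace and stop on an object; FORCE is the grip in N (left out, the last holds). Time passes only in rows, so rows that repeat a pose let the fingers close. It gives the time, the measured TCP pose, the force, the opening and the grip force at its end, in the units of the state.
- telemetry.get_obs(): the state, without advancing time (a new reading comes with each control period).
- viewer.read_camera(name): name is "side" or "top"; returns a dict with "img" (400x640x3 uint8, red, green, blue), "fx", "fy", "cx", "cy" (pixels), "origin" and "rotation" of the camera in the world. Camera axes: x right, y up, looking along -z (the intrinsics and any distortion apply to the point x, -y, -z); pixel columns grow to the right and rows downward; lengths in m; the calibration is good to about 2 mm. A picture is of the moment at which its call begins. There is no depth.
- job.hand_in(): hands the job in; it is judged then, once.
Trained networks look in the newest picture that a camera, given by its name, has taken for a name from the list of things; names that differ only in an ending like _2 or _b are one class to them, and where a whole thing is asked for, a point or a joint stands for the part that bears it (a point fixed in the world has none). Each returns a list of dicts, best first, with "score" (0 to 1); they miss things now and then, are a little off and sometimes report something else, mostly with a low value. They report only what shows in the picture. A call takes as long as a camera call. They do not tell look-alikes from the thing itself.
- search_frame(camera, thing): "pixel" ([column, row] in pixels, amid what is visible of it).
- cut_out(camera, thing): "pixels" (400x640 bool, what is visible of it) and "pixel" ([column, row] in pixels, amid what is visible of it).
The state is a dict: "t": time; "q": joint angles; "joint_vel": joint speeds; "joint_torque": joint torques, N m; "eef_pos": TCP position; "tool_rot": TCP orientation; "contact_force": force on the tool from outside, world axes, zero at the start; "torque": the same for the moment, N m; "gripper_width": opening from 0.0 (shut) to 1.0 (fully open); "grasp_force": force on a finger pad.
Only numpy, scipy, OpenCV 4.12 (cv2) and the standard library are available. Lean on these libraries where they do the work, as an engineer would, in place of code of your own. Each camera call takes 0.05 s, during which the arm holds its last target. There are 200 camera calls.

## Working session

There is one attempt and no reset: what is moved stays moved. The work goes in short steps, Python scripts to look and compute and a shell command to move; the robot and the scene stay as the last step left them, time stands still between calls to the robot, and variables do not carry over. Pictures are saved under pics/ and viewed, at most 10 in all, crops included, and the job is handed in when it is done.

```bash
mkdir -p pics
cat > h.py <<'E'
import numpy as np,cv2
from station import telemetry,viewer,job,search_frame,cut_out
def ray(c,uv):
    R=np.array(c["rotation"]);R=R if R.shape==(3,3) else None
    d=np.array([(uv[0]-c["cx"])/c["fx"],-(uv[1]-c["cy"])/c["fy"],-1.])
    return np.array(c["origin"]),R@d
def w(c,uv,z):
    o,d=ray(c,uv);return o+d*(z-o[2])/d[2]
def px(c,p):
    q=np.array(c["rotation"]).T@(np.array(p)-c["origin"])
    return np.array([c["cx"]+c["fx"]*q[0]/-q[2],c["cy"]-c["fy"]*q[1]/-q[2]])
E
python3 - <<'E'
from h import *
o=telemetry.get_obs();print({k:np.round(o[k],3) for k in("t","eef_pos","tool_rot","gripper_width")})
for n in("top","side"):
    c=viewer.read_camera(n);cv2.imwrite(f"pics/{n}0.png",c["img"][:,:,::-1])
    print(n,{k:c[k] for k in c if k!="img"})
    for t in("jig","blank","wood_ring","vial_teal","vial_blue"):
        print(t,[(np.round(r["pixel"]),round(r["score"],2),np.round(w(c,r["pixel"],.02),3)) for r in search_frame(n,t)[:4]])
E
```

```text
{'t': np.float64(0.0), 'eef_pos': array([0.303, 0.603, 0.23 ]), 'tool_rot': array([-0.   ,  0.231,  0.973, -0.001]), 'gripper_width': np.float64(1.0)}
top {'fx': 416.468419048857, 'fy': 416.468419048857, 'cx': 321.7049581505653, 'cy': 206.46941434808832, 'origin': array([ 0.30690006, -0.00557632,  0.97387312]), 'rotation': array([ 0.73263819,  0.07529303, -0.07108932, -0.672695  ])}Traceback (most recent call last):
  File "<stdin>", line 7, in <module>
  File "h.py", line 8, in w
    o,d=ray(c,uv);return o+d*(z-o[2])/d[2]
        ~~~^^^^^^
  File "h.py", line 6, in ray
    return np.array(c["origin"]),R@d
                                 ~^~
ValueError: matmul: Input operand 0 does not have enough dimensions (has 0, gufunc core with signature (n?,k),(k,m?)->(n?,m?) requires 1)
```

View pics/top0.png

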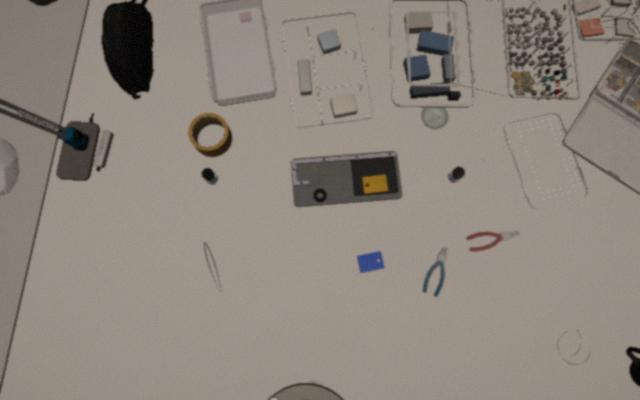

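The top view shows the jig around (346,178) and the brass blank at (375,184), with its hole toward the left. The ring is at (319,195), the vials at (208,175) and (457,173), and the blue look-alike at (371,262). The camera rotation is a quaternion, so I'll fix the helper.

```bash
cat > h.py <<'E'
import numpy as np,cv2
from scipy.spatial.transform import Rotation as Ro
from station import telemetry,viewer,job,search_frame,cut_out
def rot(q): return Ro.from_quat(np.roll(q,-1)).as_matrix()
def w(c,uv,z):
    o=np.array(c["origin"])
    d=rot(c["rotation"])@np.array([(uv[0]-c["cx"])/c["fx"],-(uv[1]-c["cy"])/c["fy"],-1.])
    return o+d*(z-o[2])/d[2]
def px(c,p):
    q=rot(c["rotation"]).T@(np.array(p)-c["origin"])
    return np.array([c["cx"]+c["fx"]*q[0]/-q[2],c["cy"]-c["fy"]*q[1]/-q[2]])
def rect(c,mask,z):
    m=cv2.morphologyEx(mask.astype(np.uint8),cv2.MORPH_OPEN,np.ones((3,3)))
    k=max(cv2.findContours(m,0,2)[0],key=cv2.contourArea)[:,0]
    P=np.array([w(c,p,z)[:2] for p in k]).astype(np.float32)*1000
    return cv2.minAreaRect(P)
E
python3 - <<'E'
from h import *
o=telemetry.get_obs();print(rot(o["tool_rot"]).round(3))
for n in("top","side"):
    c=viewer.read_camera(n);cv2.imwrite(f"pics/{n}0.png",c["img"][:,:,::-1])
    if n=="side": print({k:c[k] for k in c if k!="img"})
    for t,z in(("jig",.008),("blank",.02),("wood_ring",.012),("vial_teal",.03),("vial_blue",.03)):
        print(n,t,[(np.round(r["pixel"]),round(r["score"],2),np.round(w(c,r["pixel"],z),3),rect(c,r["pixels"],z)) for r in cut_out(n,t)[:3]])
    if n=="top":
        cv2.imwrite("pics/crop0.png",cv2.resize(c["img"][140:280,270:420,::-1],None,fx=4,fy=4,interpolation=cv2.INTER_CUBIC))
E
```

```text
[[-0.893  0.449 -0.001]
 [ 0.449  0.893 -0.002]
 [-0.    -0.002 -1.   ]]
top jig [(array([342., 176.]), 0.84, array([ 0.589, -0.032,  0.008]), ((583.878662109375, -42.2542724609375), (121.37224578857422, 259.7481689453125), 9.448908805847168))]
top blank [(array([368., 262.]), 0.98, array([ 0.387, -0.107,  0.02 ]), ((387.4235534667969, -111.4677963256836), (38.54774475097656, 53.067710876464844), 14.288578033447266)), (array([373., 186.]), 0.82, array([ 0.566, -0.109,  0.02 ]), ((571.6143798828125, -110.9450454711914), (42.497474670410156, 56.94301986694336), 10.932933807373047))]
top wood_ring []
top vial_teal [(array([207., 176.]), 0.53, array([0.554, 0.284, 0.03 ]), ((556.8517456054688, 278.78900146484375), (43.52141571044922, 28.109527587890625), 52.49192428588867))]
top vial_blue [(array([457., 177.]), 0.43, array([ 0.603, -0.303,  0.03 ]), ((609.502685546875, -299.613037109375), (26.31391716003418, 44.13908767700195), 48.93687438964844))]
{'fx': 378.5085289181418, 'fy': 378.5085289181418, 'cx': 319.042871515955, 'cy': 200.73913907573976, 'origin': array([ 0.52941586, -0.9642607
[... 440 characters left out ...]
 (array([340., 225.]), 0.69, array([ 0.573, -0.12 ,  0.02 ]), ((574.220458984375, -120.30158233642578), (42.441932678222656, 73.01610565185547), 12.641357421875))]
side wood_ring [(array([328., 201.]), 0.64, array([0.54 , 0.028, 0.012]), ((540.041259765625, 20.833118438720703), (32.914215087890625, 62.198097229003906), 0.9667137861251831))]
side vial_teal [(array([334., 160.]), 0.68, array([0.561, 0.301, 0.03 ]), ((557.6149291992188, 249.01364135742188), (53.586116790771484, 20.946826934814453), 89.90164184570312))]
side vial_blue [(array([360., 266.]), 0.61, array([ 0.613, -0.302,  0.03 ]), ((609.9887084960938, -299.50244140625), (85.22718048095703, 30.255599975585938), 85.12828826904297))]
```

View pics/crop0.png

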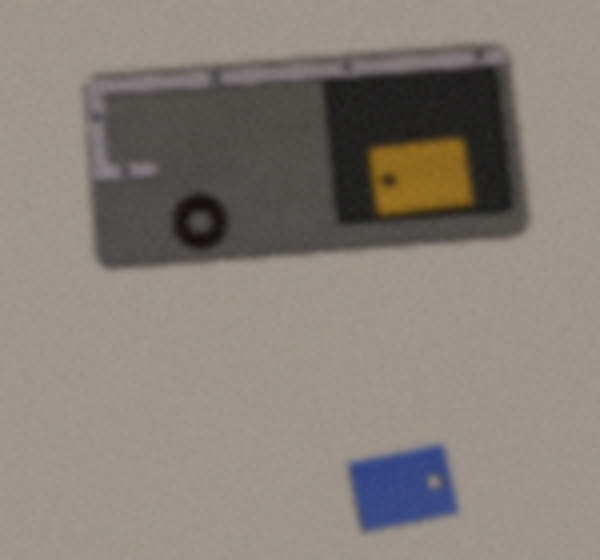

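View pics/side0.png

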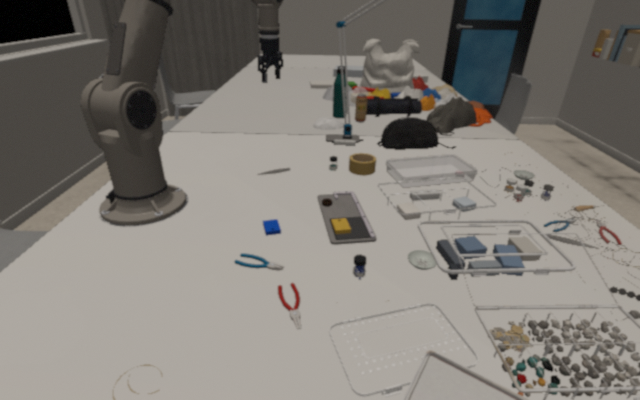

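Candidates for the blank in the top view are the brass block at (375,184) on the jig and the blue block at (371,262) on the table. The crop confirms the brass one, with its hole end toward the pocket. Next I'll refine both poses and work out the first move.

```bash
cat >> h.py <<'E'
def blank(c,z=.02):
    hsv=cv2.cvtColor(c["img"],cv2.COLOR_RGB2HSV)
    m=cv2.inRange(hsv,(12,120,60),(32,255,255)); k=np.zeros_like(m); 
    u,v=px(c,[.59,-.04,.01]).astype(int); k[v-60:v+60,u-80:u+80]=1; m=m*k
    r=rect(c,m>0,z); return r
J0=np.array([.5845,-.0425]); YAW=np.radians(9.4)
RJ=np.array([[np.cos(YAW),-np.sin(YAW)],[np.sin(YAW),np.cos(YAW)]])
def toj(p): return RJ.T@(np.array(p)[:2]-J0)*1000
def fromj(p): return J0+RJ@np.array(p)/1000
def go(p,z,yaw=None):   # shift in tool axes for jig-mm target, z in m
    o=telemetry.get_obs();R=rot(o["tool_rot"]);t=np.append(fromj(p),z)
    return (R.T@(t-o["eef_pos"])).round(4)
E
python3 - <<'E'
from h import *
for n in("top","side"):
    c=viewer.read_camera(n);b=blank(c);print(n,b,toj(np.array(b[0])/1000).round(1))
    # check jig model: overlay
    im=c["img"][:,:,::-1].copy();im=cv2.resize(im,None,fx=5,fy=5,interpolation=cv2.INTER_CUBIC)
    for q,z in(([(-60,-130),(60,-130),(60,130),(-60,130)],.008),([(44,-130),(44,118),(0,118),(0,90)],.016)):
        P=np.array([(px(c,np.append(fromj(p),z))+.5)*5 for p in q]).astype(np.int32)
        cv2.polylines(im,[P],z==.008,(0,0,255),1)
    u,v=(px(c,np.append(J0,.01))*5).astype(int)
    cv2.imwrite(f"pics/ov_{n}.png",im[v-200:v+200,u-330:u+330])
print(go((-75,-65),.10))
E
cd pics; python3 -c "
import cv2;a=cv2.imread('ov_top.png');b=cv2.imread('ov_side.png')
cv2.imwrite('ov.png',cv2.resize(cv2.vconcat([a,b[:,:a.shape[1]]]),None,fx=.75,fy=.75,interpolation=3))"
```

```text
top ((573.1568603515625, -111.52128601074219), (44.49396514892578, 60.85790252685547), 12.209819793701172) [-22.5 -66.2]
side ((660.1710815429688, 273.4405517578125), (115.23141479492188, 80.33126831054688), 85.26394653320312) [126.3 299.3]
[-0.519  -0.5472  0.1313]
```

View pics/ov.png

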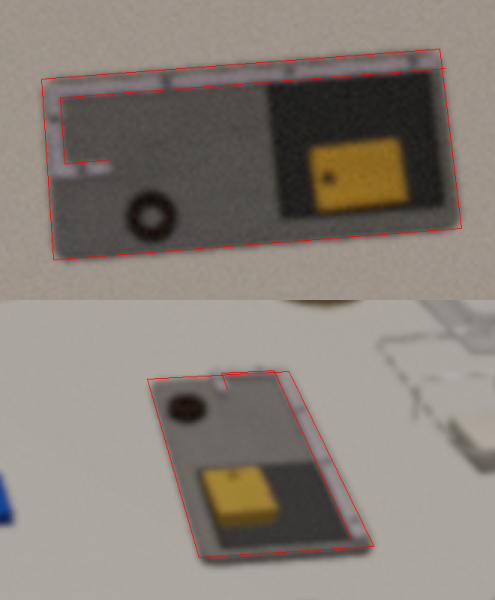

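The fitted jig outline lies on the plate and rails in both views. The blank is at jig (-22.5,-66), turned about 2°. I'll move in behind it with the fingers shut.

```bash
python3 -m crank '[{"delta_rot":[0,0,-36.1],"xyz":[-0.519,-0.547,0.0],"fingers":1},{"delta_rot":[0,0,-36.1],"xyz":[-0.519,-0.547,0.0],"fingers":1},{"delta_rot":[0,0,-36.1],"xyz":[-0.519,-0.547,0.0],"fingers":1},{"delta_rot":[0,0,-36.1],"xyz":[-0.519,-0.547,0.0],"fingers":1},{"delta_rot":[0,0,-36.1],"xyz":[-0.519,-0.547,0.0],"fingers":1},{"delta_rot":[0,0,-36.1],"xyz":[-0.519,-0.547,0.0],"fingers":1},{"delta_rot":[0,0,-36.1],"xyz":[-0.519,-0.547,0.0],"fingers":1},{"delta_rot":[0,0,-36.1],"xyz":[-0.519,-0.547,0.0],"fingers":1},{"delta_rot":[0,0,-36.1],"xyz":[-0.519,-0.547,0.0],"fingers":1},{"delta_rot":[0,0,-36.1],"xyz":[-0.519,-0.547,0.0],"fingers":1}]'
python3 -c "
from h import *
print(go((-75,-65),.10),rot(telemetry.get_obs()['tool_rot']).round(3))"
```

```text
t: 1.8
eef_pos: [0.4481, 0.1225, 0.2318]
tool_rot: [0.001, -0.082, 0.997, 0.0]
contact_force: [1.3, 0.5, -1.2]
gripper_width: 0.0
grasp_force: 0.0
[-0.0324 -0.2501  0.1317] [[-0.987 -0.164  0.001]
 [-0.164  0.987  0.001]
 [-0.001  0.    -1.   ]]
```

```bash
python3 -m crank '[{"delta_rot":[0,0,0],"xyz":[-0.006,-0.05,0.026],"fingers":1},{"delta_rot":[0,0,0],"xyz":[-0.012,-0.10,0.052],"fingers":1},{"delta_rot":[0,0,0],"xyz":[-0.018,-0.15,0.08],"fingers":1},{"delta_rot":[0,0,0],"xyz":[-0.024,-0.20,0.105],"fingers":1},{"delta_rot":[0,0,0],"xyz":[-0.032,-0.25,0.1315],"fingers":1},{"delta_rot":[0,0,0],"xyz":[-0.032,-0.25,0.1315],"fingers":1},{"delta_rot":[0,0,0],"xyz":[-0.032,-0.25,0.1315],"fingers":1},{"delta_rot":[0,0,0],"xyz":[-0.032,-0.25,0.1315],"fingers":1}]'
python3 -c "
from h import *
print(go((-75,-66),.0115),rot(telemetry.get_obs()['tool_rot']).round(3))"
```

```text
t: 2.6
eef_pos: [0.5199, -0.1173, 0.0995]
tool_rot: [-0.0, -0.081, 0.997, 0.0]
contact_force: [0.5, 1.6, 1.6]
gripper_width: 0.001
grasp_force: 0.0
[-0.001  -0.0028  0.088 ] [[-0.987 -0.162 -0.001]
 [-0.162  0.987  0.   ]
 [ 0.001  0.    -1.   ]]
```

```bash
python3 -m crank '[{"delta_rot":[0,0,0],"xyz":[-0.001,-0.003,0.04],"fingers":1},{"delta_rot":[0,0,0],"xyz":[-0.001,-0.003,0.07],"fingers":1},{"delta_rot":[0,0,0],"xyz":[-0.001,-0.003,0.088],"fingers":1},{"delta_rot":[0,0,0],"xyz":[-0.001,-0.003,0.088],"fingers":1},{"delta_rot":[0,0,0],"xyz":[-0.006,-0.003,0.088],"fingers":1},{"delta_rot":[0,0,0],"xyz":[-0.011,-0.003,0.088],"fingers":1},{"delta_rot":[0,0,0],"xyz":[-0.016,-0.003,0.088],"fingers":1},{"delta_rot":[0,0,0],"xyz":[-0.016,-0.003,0.088],"fingers":1}]'
python3 - <<'E'
from h import *
o=telemetry.get_obs();print(toj(o["eef_pos"]),o["eef_pos"])
c=viewer.read_camera("side");a=c["img"][170:270,290:420,::-1]
d=viewer.read_camera("top")["img"][140:240,280:410,::-1]
cv2.imwrite("pics/near1.png",cv2.resize(cv2.hconcat([a,d]),None,fx=3,fy=3,interpolation=2))
E
```

```text
t: 3.4
eef_pos: [0.5384, -0.1169, 0.0129]
tool_rot: [0.001, -0.082, 0.997, -0.0]
contact_force: [-0.2, -0.5, 0.9]
gripper_width: 0.001
grasp_force: 0.0
[-57.62435423 -65.8438693 ] [ 0.53840343 -0.11687128  0.01290179]
```

View pics/near1.png

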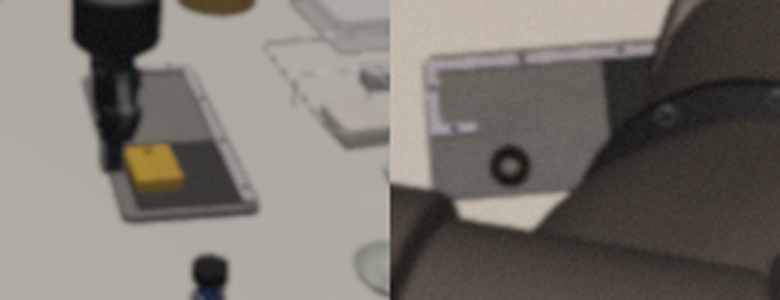

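The side view shows the shut fingertips just behind the blank's long near side, around its middle. The arm blocks the top view. I'll push to the rail slowly.

```bash
python3 -m crank '[{"delta_rot":[0,0,0],"xyz":[-0.004,0,0.001],"fingers":1},{"delta_rot":[0,0,0],"xyz":[-0.008,0,0.001],"fingers":1},{"delta_rot":[0,0,0],"xyz":[-0.012,0,0.001],"fingers":1},{"delta_rot":[0,0,0],"xyz":[-0.016,0,0.001],"fingers":1},{"delta_rot":[0,0,0],"xyz":[-0.020,0,0.001],"fingers":1},{"delta_rot":[0,0,0],"xyz":[-0.024,0,0.001],"fingers":1},{"delta_rot":[0,0,0],"xyz":[-0.028,0,0.001],"fingers":1},{"delta_rot":[0,0,0],"xyz":[-0.032,0,0.001],"fingers":1},{"delta_rot":[0,0,0],"xyz":[-0.036,0,0.001],"fingers":1},{"delta_rot":[0,0,0],"xyz":[-0.040,0,0.001],"fingers":1}]'
python3 -c "
from h import *
print(toj(telemetry.get_obs()['eef_pos']))"
python3 -m crank '[{"delta_rot":[0,0,0],"xyz":[-0.002,0,0],"fingers":1},{"delta_rot":[0,0,0],"xyz":[-0.004,0,0],"fingers":1},{"delta_rot":[0,0,0],"xyz":[-0.004,0,0],"fingers":1}]'
python3 - <<'E'
from h import *
o=telemetry.get_obs();print(toj(o["eef_pos"]),o["eef_pos"])
c=viewer.read_camera("side");a=c["img"][175:255,300:400,::-1]
cv2.imwrite("pics/near2.png",cv2.resize(a,None,fx=6,fy=6,interpolation=2))
E
```

```text
t: 4.5
eef_pos: [0.5763, -0.1107, 0.0108]
tool_rot: [0.0, -0.082, 0.997, 0.0]
contact_force: [-0.9, 0.3, -1.1]
gripper_width: 0.002
grasp_force: 0.3
[-19.25429958 -65.91066741]
t: 4.8
eef_pos: [0.5801, -0.11, 0.0108]
tool_rot: [0.0, -0.082, 0.997, -0.0]
contact_force: [-0.7, 0.5, 0.7]
gripper_width: 0.001
grasp_force: 0.0
[-15.33688314 -65.91607134] [ 0.58013486 -0.11003587  0.01082197]
```

View pics/near2.png

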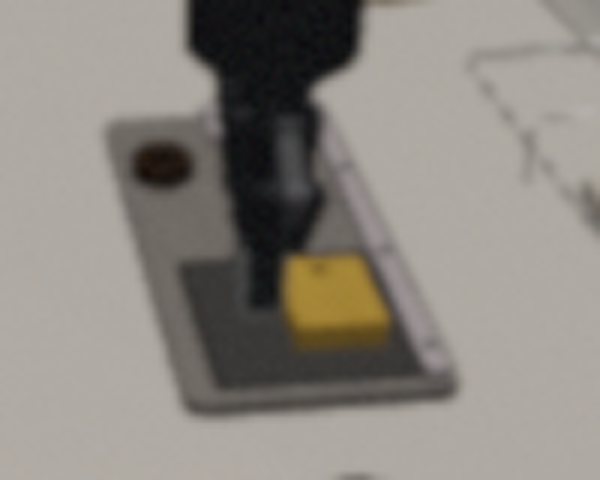

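The blank is sliding square, with a small gap left to the rail. I'll keep going in small steps and watch the force.

```bash
python3 -m crank '[{"delta_rot":[0,0,0],"xyz":[-0.002,0,0],"fingers":1},{"delta_rot":[0,0,0],"xyz":[-0.004,0,0],"fingers":1},{"delta_rot":[0,0,0],"xyz":[-0.006,0,0],"fingers":1},{"delta_rot":[0,0,0],"xyz":[-0.006,0,0],"fingers":1}]'
python3 -m crank '[{"delta_rot":[0,0,0],"xyz":[-0.001,0,0],"fingers":1},{"delta_rot":[0,0,0],"xyz":[-0.002,0,0],"fingers":1},{"delta_rot":[0,0,0],"xyz":[-0.002,0,0],"fingers":1}]'
python3 -c "
from h import *
print(toj(telemetry.get_obs()['eef_pos']))"
```

```text
t: 5.25
eef_pos: [0.5863, -0.109, 0.0108]
tool_rot: [0.0, -0.082, 0.997, -0.0]
contact_force: [-0.4, 0.2, -0.3]
gripper_width: 0.002
grasp_force: 0.0
t: 5.55
eef_pos: [0.5878, -0.1087, 0.0108]
tool_rot: [0.0, -0.082, 0.997, -0.0]
contact_force: [-0.1, 0.4, 0.8]
gripper_width: -0.002
grasp_force: 0.6
[ -7.51949039 -65.89782455]
```

```bash
python3 -m crank '[{"delta_rot":[0,0,0],"xyz":[-0.001,0,0],"fingers":1},{"delta_rot":[0,0,0],"xyz":[-0.0015,0,0],"fingers":1},{"delta_rot":[0,0,0],"xyz":[-0.0015,0,0],"fingers":1}]' | grep -E "eef|force"
python3 - <<'E'
from h import *
o=telemetry.get_obs();print(toj(o["eef_pos"]),o["eef_pos"])
c=viewer.read_camera("side");a=c["img"][175:255,300:400,::-1]
cv2.imwrite("pics/near3.png",cv2.resize(a,None,fx=6,fy=6,interpolation=2))
E
```

```text
eef_pos: [0.5894, -0.1085, 0.0108]
contact_force: [-0.3, -0.3, 0.0]
grasp_force: 0.5
[ -5.97751295 -65.90905904] [ 0.58936741 -0.10850033  0.01077292]
```

View pics/near3.png

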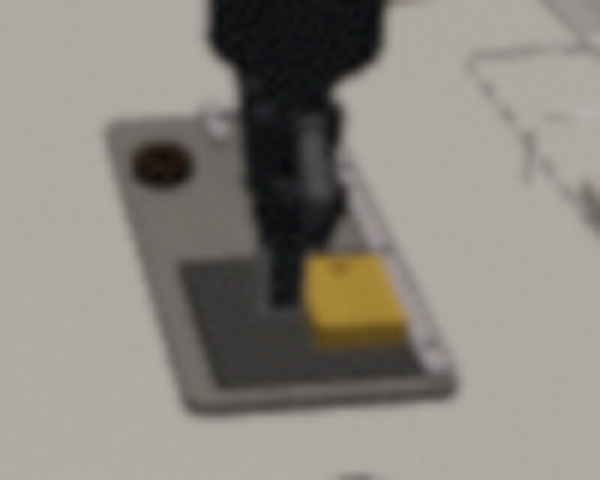

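The blank is nearly at the rail, but there is no contact force yet. I'll keep going 1 mm at a time.

```bash
for i in 1; do python3 -m crank '[{"delta_rot":[0,0,0],"xyz":[-0.001,0,0],"fingers":1},{"delta_rot":[0,0,0],"xyz":[-0.001,0,0],"fingers":1}]' | grep -E "eef|contact"; done
python3 -m crank '[{"delta_rot":[0,0,0],"xyz":[-0.001,0,0],"fingers":1},{"delta_rot":[0,0,0],"xyz":[-0.001,0,0],"fingers":1}]' | grep -E "eef|contact"
```

```text
eef_pos: [0.5895, -0.1085, 0.0107]
contact_force: [-4.3, -0.5, 3.6]
eef_pos: [0.5895, -0.1086, 0.0106]
contact_force: [-6.8, -1.3, 4.9]
```

```bash
python3 -m crank '[{"delta_rot":[0,0,0],"xyz":[-0.001,0,0],"fingers":1},{"delta_rot":[0,0,0],"xyz":[-0.001,0,0],"fingers":1}]' | grep -E "eef|contact"
```

```text
eef_pos: [0.5896, -0.1086, 0.0105]
contact_force: [-8.7, -0.2, 6.7]
```

The fingers stall at jig x = -5.8 with the force rising to about 9 N, so the blank is seated on the rail. I'll back off, lift, and go round to the rear short end.

```bash
python3 -m crank '[{"delta_rot":[0,0,0],"xyz":[0.006,0,0],"fingers":1},{"delta_rot":[0,0,0],"xyz":[0.014,0,0],"fingers":1},{"delta_rot":[0,0,0],"xyz":[0.014,0,-0.04],"fingers":1},{"delta_rot":[0,0,0],"xyz":[0.014,-0.03,-0.05],"fingers":1},{"delta_rot":[0,0,0],"xyz":[0.0,-0.06,-0.05],"fingers":1},{"delta_rot":[0,0,0],"xyz":[-0.024,-0.06,-0.05],"fingers":1},{"delta_rot":[0,0,0],"xyz":[-0.024,-0.06,-0.05],"fingers":1},{"delta_rot":[0,0,0],"xyz":[-0.024,-0.06,-0.05],"fingers":1}]' | grep -E "^t|eef|contact"
python3 - <<'E'
from h import *
o=telemetry.get_obs();print(toj(o["eef_pos"]),go((22,-124),.0112))
c=viewer.read_camera("side");a=c["img"][175:255,300:400,::-1]
d=viewer.read_camera("top")["img"][140:220,285:405,::-1]
cv2.imwrite("pics/near4.png",cv2.resize(cv2.hconcat([a,d]),None,fx=3.6,fy=3.6,interpolation=2))
E
```

```text
t: 7.3
eef_pos: [0.6258, -0.1627, 0.0606]
tool_rot: [0.0, -0.082, 0.997, 0.0]
contact_force: [-0.4, -1.1, -0.9]
[  21.08827266 -125.33034234] [-0.0009  0.0013  0.0494]
```

View pics/near4.png

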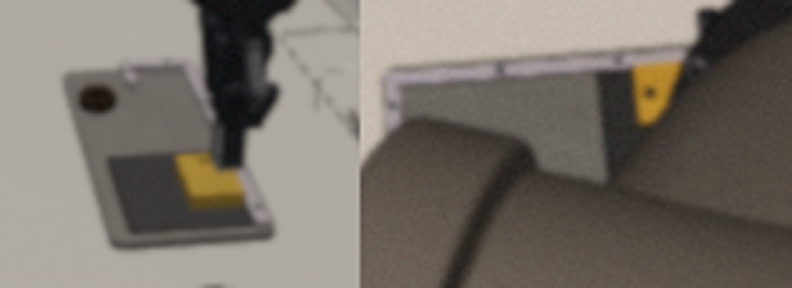

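The top view shows the blank's far edge flush against the rail, with the hole toward the pocket. I'll descend behind its rear end.

```bash
python3 -m crank '[{"delta_rot":[0,0,0],"xyz":[0,0,0.03],"fingers":1},{"delta_rot":[0,0,0],"xyz":[0,0,0.0495],"fingers":1},{"delta_rot":[0,0,0],"xyz":[0,0,0.0495],"fingers":1},{"delta_rot":[0,0,0],"xyz":[0,0.004,0.0495],"fingers":1},{"delta_rot":[0,0,0],"xyz":[0,0.008,0.0495],"fingers":1},{"delta_rot":[0,0,0],"xyz":[0,0.012,0.0495],"fingers":1},{"delta_rot":[0,0,0],"xyz":[-0.0005,0.016,0.0495],"fingers":1},{"delta_rot":[0,0,0],"xyz":[-0.001,0.020,0.0495],"fingers":1},{"delta_rot":[0,0,0],"xyz":[-0.0015,0.024,0.0495],"fingers":1},{"delta_rot":[0,0,0],"xyz":[-0.0015,0.024,0.0495],"fingers":1}]' | grep -E "^t|eef|contact"
python3 - <<'E'
from h import *
o=telemetry.get_obs();print(toj(o["eef_pos"]),o["torque"])
c=viewer.read_camera("side");a=c["img"][175:255,300:400,::-1]
d=viewer.read_camera("top")["img"][140:220,285:405,::-1]
cv2.imwrite("pics/near5.png",cv2.resize(cv2.hconcat([a,d]),None,fx=3.6,fy=3.6,interpolation=2))
E
```

```text
t: 8.4
eef_pos: [0.6228, -0.1399, 0.0115]
tool_rot: [-0.0, -0.082, 0.997, -0.0]
contact_force: [-1.6, -1.8, 1.6]
[  21.92538879 -102.36238162] [-0.45279634  0.24310793  0.02613651]
```

View pics/near5.png

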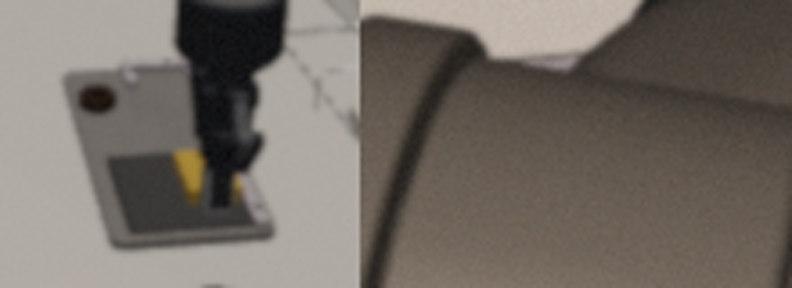

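The finger stands behind the blank's rear end, roughly central and clear of the rail. I'll push along the rail with a slight bias toward it.

```bash
python3 -m crank '[{"delta_rot":[0,0,0],"xyz":[-0.001,0.005,0],"fingers":1},{"delta_rot":[0,0,0],"xyz":[-0.0015,0.010,0],"fingers":1},{"delta_rot":[0,0,0],"xyz":[-0.002,0.015,0],"fingers":1},{"delta_rot":[0,0,0],"xyz":[-0.002,0.020,0],"fingers":1},{"delta_rot":[0,0,0],"xyz":[-0.002,0.025,0],"fingers":1},{"delta_rot":[0,0,0],"xyz":[-0.0025,0.030,0],"fingers":1},{"delta_rot":[0,0,0],"xyz":[-0.0025,0.035,0],"fingers":1},{"delta_rot":[0,0,0],"xyz":[-0.0025,0.040,0],"fingers":1},{"delta_rot":[0,0,0],"xyz":[-0.003,0.045,0],"fingers":1},{"delta_rot":[0,0,0],"xyz":[-0.003,0.05,0],"fingers":1}]' | grep -E "^t|eef|contact"
python3 - <<'E'
from h import *
o=telemetry.get_obs();print(toj(o["eef_pos"]),o["torque"])
c=viewer.read_camera("side")
for n in("side","top"):
    c=viewer.read_camera(n)
    hsv=cv2.cvtColor(c["img"],cv2.COLOR_RGB2HSV);m=cv2.inRange(hsv,(15,120,80),(32,255,255));m[:,:250]=0;m[:170]=0;m[260:]=0;m[:,420:]=0
    v,u=np.nonzero(m);print(n,len(u), [ (px(c,np.append(fromj(p),.02))).round() for p in((44,-94+50),(44,-38+50),(4,12))],u.min() if len(u) else 0,u.max() if len(u) else 0,v.min() if len(u) else 0,v.max() if len(u) else 0)
E
```

```text
t: 9.5
eef_pos: [0.6156, -0.0945, 0.0113]
tool_rot: [-0.002, -0.08, 0.997, -0.002]
contact_force: [-7.1, -12.3, 6.6]
[ 22.16634342 -56.42167609] [-2.4591915   1.49979076  0.18249265]
side 82 [array([362., 218.]), array([358., 208.]), array([344., 208.])] 345 362 208 221
top 0 [array([363., 158.]), array([339., 159.]), array([341., 175.])] 0 0 0 0
```

```bash
python3 -m crank '[{"delta_rot":[0,0,0],"xyz":[0,0.005,0],"fingers":1},{"delta_rot":[0,0,0],"xyz":[0,0.010,0],"fingers":1},{"delta_rot":[0,0,0],"xyz":[0,0.015,0],"fingers":1},{"delta_rot":[0,0,0],"xyz":[0,0.020,0],"fingers":1},{"delta_rot":[0,0,0],"xyz":[0,0.025,0],"fingers":1},{"delta_rot":[0,0,0],"xyz":[0,0.030,0],"fingers":1},{"delta_rot":[0,0,0],"xyz":[0,0.035,0],"fingers":1},{"delta_rot":[0,0,0],"xyz":[0,0.040,0],"fingers":1},{"delta_rot":[0,0,0],"xyz":[0,0.045,0],"fingers":1},{"delta_rot":[0,0,0],"xyz":[0,0.05,0],"fingers":1}]' | grep -E "^t|eef|contact"
python3 - <<'E'
from h import *
o=telemetry.get_obs();print(toj(o["eef_pos"]),o["torque"])
for n in("side","top"):
    c=viewer.read_camera(n)
    hsv=cv2.cvtColor(c["img"],cv2.COLOR_RGB2HSV);m=cv2.inRange(hsv,(15,120,80),(32,255,255));m[:,:250]=0;m[:170]=0;m[260:]=0;m[:,420:]=0
    v,u=np.nonzero(m);print(n,len(u), [ (px(c,np.append(fromj(p),.02))).round() for p in((44,6),(44,62),(4,62))],u.min() if len(u) else 0,u.max() if len(u) else 0,v.min() if len(u) else 0,v.max() if len(u) else 0)
E
```

```text
t: 10.65
eef_pos: [0.6075, -0.0451, 0.0113]
tool_rot: [-0.002, -0.08, 0.997, -0.002]
contact_force: [-5.8, -12.4, 7.7]
[22.22796429 -6.3497524 ] [-2.50992975  1.54633119  0.09366915]
side 72 [array([358., 209.]), array([354., 199.]), array([341., 200.])] 342 373 170 212
top 0 [array([342., 159.]), array([319., 161.]), array([320., 177.])] 0 0 0 0
```

```bash
python3 -m crank '[{"delta_rot":[0,0,0],"xyz":[0,0.005,0],"fingers":1},{"delta_rot":[0,0,0],"xyz":[0,0.010,0],"fingers":1},{"delta_rot":[0,0,0],"xyz":[0,0.015,0],"fingers":1},{"delta_rot":[0,0,0],"xyz":[0,0.020,0],"fingers":1},{"delta_rot":[0,0,0],"xyz":[0,0.025,0],"fingers":1},{"delta_rot":[0,0,0],"xyz":[0,0.030,0],"fingers":1},{"delta_rot":[0,0,0],"xyz":[0,0.035,0],"fingers":1},{"delta_rot":[0,0,0],"xyz":[0,0.040,0],"fingers":1},{"delta_rot":[0,0,0],"xyz":[0,0.044,0],"fingers":1},{"delta_rot":[0,0,0],"xyz":[0,0.047,0],"fingers":1}]' | grep -E "^t|eef|contact"
python3 - <<'E'
from h import *
o=telemetry.get_obs();print(toj(o["eef_pos"]),o["torque"])
E
```

```text
t: 11.75
eef_pos: [0.5998, 0.0014, 0.0111]
tool_rot: [-0.002, -0.08, 0.997, -0.002]
contact_force: [-6.0, -12.3, 8.1]
[22.22006659 40.81179889] [-2.59046118  1.45339778  0.09663059]
```

```bash
python3 -m crank '[{"delta_rot":[0,0,0],"xyz":[0,0.002,0],"fingers":1},{"delta_rot":[0,0,0],"xyz":[0,0.004,0],"fingers":1},{"delta_rot":[0,0,0],"xyz":[0,0.006,0],"fingers":1},{"delta_rot":[0,0,0],"xyz":[0,0.006,0],"fingers":1}]' | grep -E "^t|eef|contact"
python3 -m crank '[{"delta_rot":[0,0,0],"xyz":[0,0.0015,0],"fingers":1},{"delta_rot":[0,0,0],"xyz":[0,0.003,0],"fingers":1},{"delta_rot":[0,0,0],"xyz":[0,0.003,0],"fingers":1}]' | grep -E "^t|eef|contact"
python3 - <<'E'
from h import *
o=telemetry.get_obs();print(toj(o["eef_pos"]),o["torque"])
E
```

```text
t: 12.15
eef_pos: [0.5988, 0.0074, 0.0111]
tool_rot: [-0.002, -0.08, 0.997, -0.002]
contact_force: [-7.4, -12.8, 7.5]
t: 12.45
eef_pos: [0.5985, 0.0088, 0.0112]
tool_rot: [-0.002, -0.08, 0.997, -0.003]
contact_force: [-5.8, -14.7, 8.1]
[22.16541256 48.37574261] [-3.14615918  1.32558602  0.08760795]
```

```bash
python3 -m crank '[{"delta_rot":[0,0,0],"xyz":[0,0.001,0],"fingers":1},{"delta_rot":[0,0,0],"xyz":[0,0.002,0],"fingers":1},{"delta_rot":[0,0,0],"xyz":[0,0.002,0],"fingers":1}]' | grep -E "^t|eef|contact"
python3 -m crank '[{"delta_rot":[0,0,0],"xyz":[-0.001,0.001,0],"fingers":1},{"delta_rot":[0,0,0],"xyz":[-0.002,0.002,0],"fingers":1},{"delta_rot":[0,0,0],"xyz":[-0.002,0.002,0],"fingers":1}]' | grep -E "^t|eef|contact"
python3 - <<'E'
from h import *
o=telemetry.get_obs();print(toj(o["eef_pos"]),o["torque"])
E
```

```text
t: 12.75
eef_pos: [0.5984, 0.009, 0.0112]
tool_rot: [-0.002, -0.079, 0.997, -0.004]
contact_force: [-4.9, -18.4, 7.1]
t: 13.05
eef_pos: [0.5984, 0.0091, 0.0111]
tool_rot: [-0.004, -0.078, 0.997, -0.005]
contact_force: [-10.1, -22.4, 10.3]
[22.18802437 48.64188494] [-4.70720407  2.03401172  0.18070721]
```

The blank stalls at the stop with the force rising, so it is home. I'll withdraw straight back along the rail, lift, and clear the view.

```bash
python3 -m crank '[{"delta_rot":[0,0,0],"xyz":[0,-0.004,0],"fingers":1},{"delta_rot":[0,0,0],"xyz":[0,-0.010,0],"fingers":1},{"delta_rot":[0,0,0],"xyz":[0.003,-0.025,0],"fingers":1},{"delta_rot":[0,0,0],"xyz":[0.003,-0.03,-0.03],"fingers":1},{"delta_rot":[0,0,0],"xyz":[0.003,-0.04,-0.08],"fingers":1},{"delta_rot":[0,0,0],"xyz":[0.003,-0.08,-0.11],"fingers":1},{"delta_rot":[0,0,0],"xyz":[0.003,-0.12,-0.14],"fingers":1},{"delta_rot":[0,0,0],"xyz":[0.003,-0.17,-0.16],"fingers":1},{"delta_rot":[0,0,0],"xyz":[0.003,-0.22,-0.18],"fingers":1},{"delta_rot":[0,0,0],"xyz":[0.003,-0.27,-0.18],"fingers":1}]' | grep -E "^t|eef|contact"
python3 -m crank '[{"delta_rot":[0,0,0],"xyz":[0,-0.05,0],"fingers":1},{"delta_rot":[0,0,0],"xyz":[0,-0.10,0],"fingers":1},{"delta_rot":[0,0,0],"xyz":[0,-0.10,0],"fingers":1},{"delta_rot":[0,0,0],"xyz":[0,-0.10,0],"fingers":1}]' | grep -E "^t|eef|contact"
python3 - <<'E'
from h import *
c=viewer.read_camera("top");b=blank(c);print(b,toj(np.array(b[0])/1000))
d=c["img"][145:215,285:405,::-1]
s=viewer.read_camera("side")["img"][165:235,300:400,::-1]
cv2.imwrite("pics/fin.png",cv2.resize(cv2.hconcat([s,d]),None,fx=3.6,fy=3.6,interpolation=2))
E
```

```text
t: 14.05
eef_pos: [0.6441, -0.2411, 0.1941]
tool_rot: [0.003, -0.083, 0.997, -0.0]
contact_force: [1.2, -0.3, -0.1]
t: 14.45
eef_pos: [0.6578, -0.3403, 0.1902]
tool_rot: [-0.0, -0.081, 0.997, 0.0]
contact_force: [-0.9, 0.6, -1.0]
((592.171630859375, 48.88104248046875), (40.815460205078125, 55.16988754272461), 9.85378646850586) [22.49351413 88.90101612]
```

View pics/fin.png

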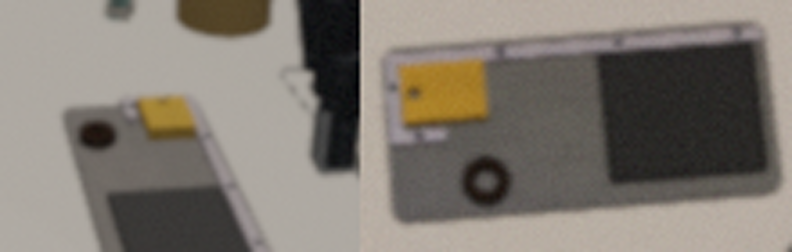

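The blank sits in the pocket at jig (22.5,88.9), turned less than 0.5°. Within the measuring error that is flush with the rail and stop, and the ring has not moved. Handing in.

```bash
python3 -c "
from station import job
print(job.hand_in())"
```

```text
the job is handed in; nothing more can be done
None
```

The brass blank was pushed flat to the rail, then slid along it into the corner pocket against the end stop, and the job is handed in at about 14.5 s. The last picture puts it within about 2 mm of home, roughly what the cameras can resolve. The ring looked unmoved, and the arm never went near the vials.

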